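Clamp a printing roller in the carving stand

TASK

Stand the large wooden printing roller upright on the base plate of the carving stand and push it back into the V until it rests centred against both faces. Only then swing the stand's clamp arm down until its rubber pad rests on top of the roller, and let go. Keep the roller from toppling and leave the short roller, the printing block and the dye jar where they are.

Things in the scene. Friction and masses are not known exactly. Their poses are not given: they have to be found in the camera images.
- roller: The large printing roller: a plain turned-wood cylinder with darker end bands and dots, 60 mm in diameter, 66 mm tall, standing on end, loose, 0.11 to 0.22 kg. It slides upright when pushed in its lower half; pushed near the top it leans and can jam in the V before it is home. Origin at the centre of its underside, z up along its axis.
- stand: Carving stand, fixed; place and yaw vary. Dark steel base plate 12 mm thick, 130 mm wide (y), from 125 mm in front of (-x) to 95 mm behind its origin, which is on the table right below the seat. +x points into the V, z up. On the plate stand two wooden jaws forming the V, and behind them the hinge post, 110 mm high above the table. The plate is clear in front of the V.
- seat (a point): Point on the base plate's top where the roller's underside centre lies once it touches both V faces. Axes as the stand: +x into the V (push direction), y across. The jaws are 50 mm tall, 16 mm thick; their upright inner faces, 60 mm long, stand 45 degrees either side of +x and meet 42 mm behind the seat, so the mouth's front edges are at x 0, y +-42 mm (outer corners x 11, y +-54 mm).
- clamp (a joint): Angle of the clamp arm in rad. 0: arm level over the seat, its pad just touching the top of a seated roller. Grows as the arm is raised; about 1.57 is upright, stops at 1.9; without a roller it would go down to -0.25. It starts raised, near upright. The hinge is stiff, so the arm stays where it is left; moving the handle takes about 2 to 4 N.
- clamp_hinge (a point): The clamp's hinge axis (horizontal, along the stand's y), 70 mm behind the seat (+x) and 96 mm above the table.
- clamp_handle (a point): Centre of the black barrel handle at the arm's free end, 28 mm in diameter, 36 mm long, axis along the stand's y; can be pinched by its flat ends. At joint angle a it lies 150*cos(a) mm from the hinge towards the stand's -x and 150*sin(a) mm above it.
- clamp_pad (a point): Centre of the face of the round rubber pad, 28 mm in diameter, under the clamp arm, 70 mm from the hinge and 18 mm below the arm's middle line. The arm is a steel bar 150 mm long, 18 mm wide, 12 mm thick, from the hinge to the handle.
- short_roller: Bystander: a short roller of the same wood, 36 mm in diameter, 42 mm tall, standing on end. Origin at the centre of its underside.
- print_block: Bystander: a carved wooden printing block, 100 x 70 mm, 32 mm thick, with a wooden grip on top, 62 mm high in all. Origin at the centre of its underside, x along its length.
- dye_jar: Bystander: a glass jar with a white cap, 68 mm in diameter, 100 mm tall. Origin at the centre of its underside.
There are look-alikes about, which are no part of the job. What is shaped like the roller but red or turquoise is not meant.

How it is judged:
By the outcome, as a careful person would: the job done as asked, in the order asked, and still so for the second after the job is handed in, with the robot touching nothing.
It also fails if it takes over 72 s, if anything falls off the work surface, if the arm or the gripper's body presses on something with over 40 N, if the wrist force passes 120 N, or if a joint passes its speed limit or range.

ROBOT

A 6-joint arm with a two-finger parallel gripper is mounted at the origin on the work surface. World frame = base frame: x ahead of the robot, y to its left, z up, the work surface at z = 0. Lengths are in m, angles in rad, forces in N, time in s.
With the tool pointing down it reaches from about 0.25 to 0.725 m from the base axis. Payload 4 kg.
Tool frame: the origin (TCP) lies on the centre line of the jaws, within the pads' length; the fingertips stand 17 mm ahead of it and the grasp point (between the pads) lies 2 mm behind it; z points along the fingers, y is the line along which they close (so a half turn about z gives the same grasp; the last joint's range is limited). The gripper opens to 85 mm and grips with 20 to 120 N. Pads are 22 mm wide; open, the fingers measure 114 mm over their backs; the gripper's body (76 mm by 85 mm) begins 54 mm behind the grasp point. The pads swing forward as they close: fully open they stand 13 mm farther back than shut.
Start: joints at [1.266, 0.241, 0.005, 1.335, 0, 1.571], TCP at [0.15, 0.477, 0.248] pointing down, gripper open.
Joint ranges: [-2.72, 2.72], [-1.05, 1.87], [-1.09, 1.28], [-1.99, 2.15], [-1.42, 1.44], [-3.14, 3.14]. Speed limits (rad/s): [2.79, 2.79, 3.14, 3.14, 3.14, 3.14].

INTERFACE

Orientations are given as a unit quaternion [x, y, z, w].
In Python, from workcell import get_obs, imaging, order gives the robot as it stands.
- The arm moves only by the tool apply_moves, never from a script. Its argument "targets" is a list that holds one entry, the list of rows, each a list of 5 numbers: the shift along the world's x, y, z in units of 40 mm (1.0 is 40 mm), then the turn about the world's z in degrees, then the gripper command: -1 is shut, 1 is fully open, values between are in proportion. In form: [[[dx, dy, dz, turn, fingers], ...]]. A call has 1 to 8 rows; each row shifts and turns the commanded pose from where the row before left it; what a row does not reach is not made up. A row lasts 1/12 s, in which the tool goes at most 41.7 mm and 7.16 degrees, less where a joint would pass 70% of its speed; a pose out of reach is approached as far as the arm can. A call is refused whole if a number of a shift passes 1 or a number of a turn 7.16, either way. A call with a gripper value outside its range is refused whole. The fingers move at their own pace and stop on an object; the grip force is fixed at half the most. Time passes only in rows, so rows that do not move let the fingers close. It gives the time, the measured TCP pose, the force, the opening and the grip force at its end, in the units of the state.
- get_obs(): the state, without advancing time (a new reading comes with each control period).
- imaging.camera(name): name is "scene" or "top" or "wrist"; returns (picture, depth): 384x512x3 uint8, blue, green, red; 384x512 float32, m along the optical axis (not along the pixel's ray), 0 where there is no reading.
- imaging.get_calibration(name): a dict with "camera_matrix" (3x3 intrinsics, pixels), "k1" (the pictures are not rectified: a ray, as slopes to the right and down, at radius r is drawn at 1 + k1 r^2 times it, then the intrinsics apply), "eye" and "rotation" of the camera in the world; the wrist camera has in their place "hand_eye" (4x4, takes a point from camera to tool coordinates, whose origin is the TCP and whose axes are the flange's). Camera axes: x right, y down, z forward; pixel columns grow to the right and rows downward; lengths in m; the calibration is good to about 2 mm. A picture is of the moment at which its call begins: read the wrist's pose just before it. get_calibration takes no time and is no camera call.
- order.job_done(): hands the job in; it is judged then, once.
The state is a dict: "clock": time; "joint_pos": joint angles; "joint_vel": joint speeds; "tau": joint torques, N m; "eef_pos": TCP position; "tool_rot": TCP orientation; "ft_force": force on the tool from outside, world axes, zero at the start; "ft_torque": the same for the moment, N m; "grip_width": finger opening in m; "grasp_force": force on a finger pad.
Only numpy, scipy, OpenCV 4.12 (cv2) and the standard library are available. Lean on these libraries where they do the work, as an engineer would, in place of code of your own. Each camera call takes 0.05 s, during which the arm holds its last target. There are 200 camera calls.

## Working session

There is one attempt and no reset: what is moved stays moved. The work goes in short steps, Python scripts to look and compute and a tool call to move; the robot and the scene stay as the last step left them, time stands still between calls to the robot, and variables do not carry over. Pictures are saved under pics/ and viewed, at most 10 in all, crops included, and the job is handed in when it is done.

Besides the shell and the picture viewer there is one more tool, called after ">>>" by a JSON object that holds its "api" and its "payload". apply_moves: Moves the arm, as the interface text tells. Its arguments: {"type":"object","properties":{"targets":{"type":"array","items":{"type":"array","items":{"type":"array","items":{"type":"number"}}}}},"required":["targets"]}

```bash
mkdir -p pics; ls
cat > h.py <<'E'
import numpy as np, cv2
from workcell import get_obs, imaging, order
from scipy.spatial.transform import Rotation as R
def cam(n):
    o=get_obs(); im,d=imaging.camera(n); c=imaging.get_calibration(n)
    if 'hand_eye' in c:
        T=np.eye(4); T[:3,:3]=R.from_quat(o['tool_rot']).as_matrix(); T[:3,3]=o['eef_pos']
        M=T@np.array(c['hand_eye']); eye,rot=M[:3,3],M[:3,:3]
    else: eye,rot=np.array(c['eye']),np.array(c['rotation'])
    return im,d,(np.array(c['camera_matrix']),c['k1'],eye,rot)
def rays(uv,c):
    K,k1,eye,rot=c
    p=cv2.undistortPoints(np.array(uv,float).reshape(-1,1,2),K,np.array([k1,0,0,0.]))[:,0]
    return np.c_[p,np.ones(len(p))]@rot.T
def plane(uv,c,z):
    r=rays(uv,c); return c[2]+r*((z-c[2][2])/r[:,2])[:,None]
def pts(uv,d,c):
    uv=np.array(uv).reshape(-1,2).astype(int); return c[2]+rays(uv,c)*d[uv[:,1],uv[:,0]][:,None]
E
python3 - <<'E'
from h import *
for n in('scene','top'):
    im,d,c=cam(n); cv2.imwrite(f'pics/{n}0.png',im); print(n,c[2],c[3].round(3).tolist(),c[0][0,0],c[1],(d==0).mean())
print(get_obs())
E
```

```text
pics
scene [1.07413448 0.94525843 0.91746214] [0.215, 0.87, -0.43, -0.11] 471.47383312970646 0.022444499296589718 0.0038706461588541665
top [ 0.38403906 -0.04427999  0.96926422] [-0.699, 0.709, -0.071, 0.063] 408.5679395817953 0.026212114332687927 0.0038350423177083335
{'clock': 0.1, 'joint_pos': array([ 1.26600714e+00,  2.41320566e-01,  3.84721749e-03,  1.33520466e+00,
       -1.45554528e-05,  1.57081028e+00]), 'joint_vel': array([ 0.00280813, -0.00128272,  0.00251245, -0.00158166,  0.00122645,
        0.00054044]), 'tau': array([-4.90019477e-05, -3.73138154e+01,  2.53009343e+01,  1.08887174e-02,
       -2.39807952e-05,  4.34769788e-06]), 'eef_pos': array([0.14988761, 0.47643761, 0.247506  ]), 'tool_rot': array([ 1.51812224e-01,  9.88408905e-01, -9.31044742e-04, -1.35625180e-04]), 'ft_force': array([-0.08069726,  0.60431079, -0.11358626]), 'ft_torque': array([-0.00872551, -0.03681541,  0.03449131]), 'grasp_force': 0.0, 'grip_width': 0.0854654252877303}
```

```bash
sed -i "s/np.array(c\['rotation'\])/R.from_quat(c['rotation']).as_matrix()/" h.py
python3 - <<'E'
import cv2,numpy as np
a=cv2.imread('pics/scene0.png');b=cv2.imread('pics/top0.png')
cv2.imwrite('pics/top1.png',cv2.resize(b,(800,600)))
cv2.imwrite('pics/scene1.png',cv2.resize(a,(800,600)))
E
```

```text
(no output)
```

View pics/top1.png

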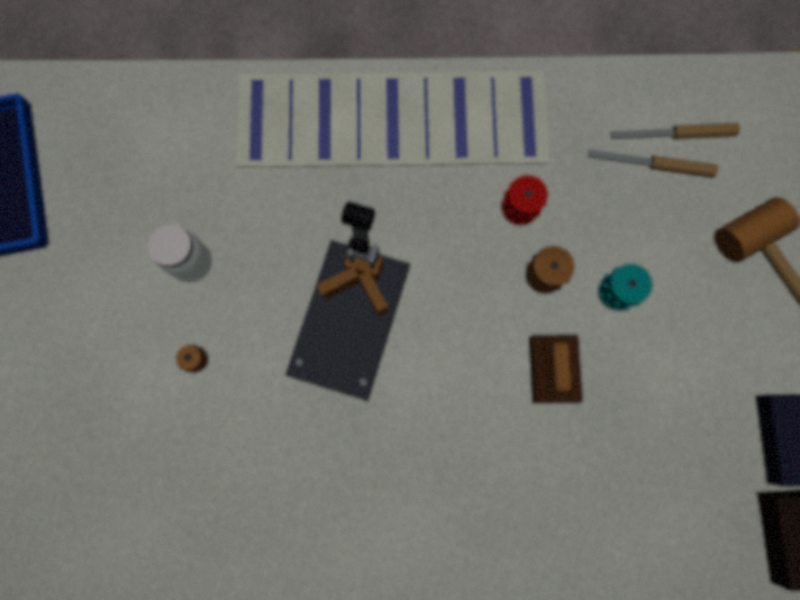

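View pics/scene1.png

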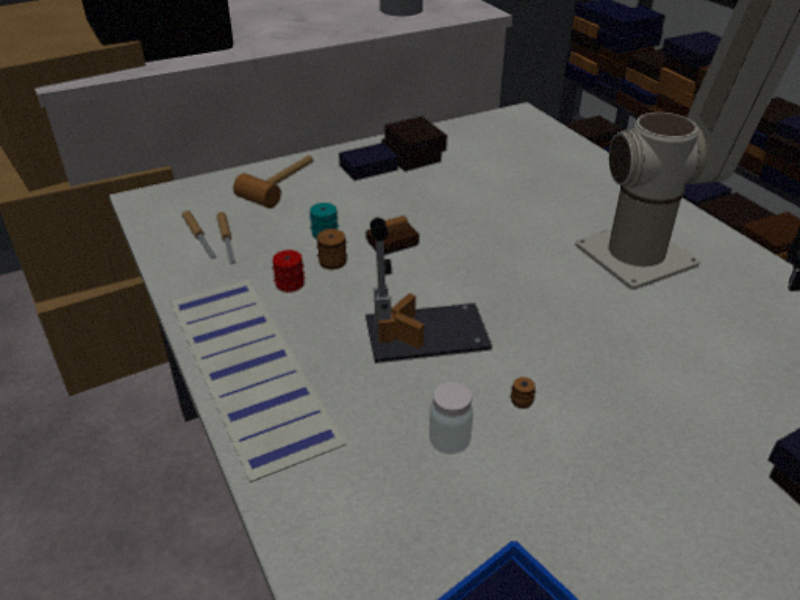

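The top view (800x600 scale) shows the plate with corners near (332,240), (410,263), (368,400), (286,375). The V opens toward the robot, the raised clamp handle is at (358,215), and the wooden roller is at (552,266). The red and turquoise look-alikes sit beside the roller, and the block, jar and short roller stand clear.

Run:
```python
from h import *
im,d,c=cam('top')
vv,uu=np.mgrid[:384,:512]; uv=np.c_[uu.ravel(),vv.ravel()]
P=pts(uv,d,c).reshape(384,512,3); hsv=cv2.cvtColor(im,cv2.COLOR_BGR2HSV)
def box(u0,v0,u1,v1):
    m=np.zeros((384,512),bool); s=.64; m[int(v0*s):int(v1*s),int(u0*s):int(u1*s)]=1; return m
wood=(hsv[...,0]<22)&(hsv[...,1]>90)
def top(b,z):
    m=b&(abs(P[...,2]-z)<.008)&(d>0)
    q=np.argwhere(m)[:,::-1]; (ctr,r)=cv2.minEnclosingCircle(q.astype(np.float32))
    print('n',len(q),'z',np.median(P[m][:,2]).round(4),'mean',plane([q.mean(0)],c,z)[0].round(4),'circ',plane([ctr],c,z)[0].round(4),r)
top(box(515,235,590,300)&wood,.066)
top(box(165,335,215,380)&wood,.042)
top(box(140,215,215,285),.1)
top(box(520,325,590,410)&wood,.062)
# plate
m=box(270,225,425,410)&(im.max(2)<75)&(abs(P[...,2]-.012)<.012)
m=cv2.morphologyEx(m.astype(np.uint8),cv2.MORPH_OPEN,np.ones((3,3)))
cs=max(cv2.findContours(m,0,2)[0],key=cv2.contourArea)
h=cv2.convexHull(cs)[:,0]; W=plane(h,c,.012)[:,:2]
rect=cv2.minAreaRect((W*1000).astype(np.float32)); print('plate',rect, cv2.boxPoints(rect))
ctr=np.array(rect[0])/1000; B=cv2.boxPoints(rect)/1000
e=B[1]-B[0]; f=B[2]-B[1]; ax=e if np.linalg.norm(e)>np.linalg.norm(f) else f; ax=ax/np.linalg.norm(ax)*np.sign(ax[0])
seat=ctr+.015*ax; print('yaw',np.degrees(np.arctan2(ax[1],ax[0])),'seat',seat)
# handle
mh=box(335,195,385,235)&(im.max(2)<70)&(P[...,2]>.15)
print('handle',P[mh].mean(0), P[mh].min(0),P[mh].max(0),mh.sum())
ya=np.array([-ax[1],ax[0]])
q=P[mh]; L=np.c_[(q[:,:2]-seat)@ax,(q[:,:2]-seat)@ya,q[:,2]]; print(np.percentile(L,[5,50,95],0).round(4))
```

```text
n 507 z 0.0672 mean [ 0.5996 -0.2793  0.066 ] circ [ 0.5999 -0.279   0.066 ] 13.191909790039062
n 196 z 0.0425 mean [0.4763 0.248  0.042 ] circ [0.476 0.248 0.042] 8.15539264678955
n 615 z 0.1008 mean [0.6294 0.2647 0.1   ] circ [0.6281 0.2642 0.1   ] 14.637381553649902
n 344 z 0.0622 mean [ 0.4539 -0.2829  0.062 ] circ [ 0.4539 -0.2829  0.062 ] 16.140111923217773
plate ((535.5433959960938, 20.844894409179688), (128.08668518066406, 217.47145080566406), 72.03933715820312) [[412.35788   -6.547333]
 [619.2316   -73.6077  ]
 [658.7289    48.23712 ]
 [451.85516  115.297485]]
yaw -17.960663 seat [0.54981242 0.01621944]
handle [ 0.61632319 -0.00669244  0.25340982] [ 0.38403906 -0.04427999  0.185144  ] [0.63436757 0.01149219 0.96926422] 314
[[ 0.0618 -0.0168  0.2036]
 [ 0.0696 -0.0012  0.258 ]
 [ 0.0826  0.0144  0.262 ]]
```

>>> {"api": "apply_moves", "payload": {"targets": [[[0.47,-0.78,0,0,1],[0.47,-0.78,0,0,1],[0.47,-0.78,0,0,1],[0.47,-0.78,0,0,1],[0.47,-0.78,0,0,1],[0.47,-0.78,0,0,1],[0.47,-0.78,0,0,1],[0.47,-0.78,0,0,1]]]}}

```text
clock: 0.82
eef_pos: [0.3008, 0.2257, 0.2482]
tool_rot: [0.152, 0.988, -0.0, 0.0]
ft_force: [-0.1, 0.5, 0.2]
grip_width: 0.0853
grasp_force: 0.0
```

>>> {"api": "apply_moves", "payload": {"targets": [[[0.47,-0.78,0,0,1],[0.47,-0.78,0,0,1],[0.47,-0.78,0,0,1],[0.47,-0.78,0,0,1],[0.47,-0.78,0,0,1],[0.47,-0.78,0,0,1],[0.47,-0.78,0,0,1],[0.47,-0.78,0,0,1]]]}}

```text
clock: 1.48
eef_pos: [0.4512, -0.0241, 0.2481]
tool_rot: [0.152, 0.988, 0.0, -0.0]
ft_force: [0.5, 0.6, 0.2]
grip_width: 0.0857
grasp_force: 0.0
```

>>> {"api": "apply_moves", "payload": {"targets": [[[0.47,-0.78,0,0,1],[0.47,-0.78,0,0,1],[0.47,-0.78,0,0,1],[0.47,-0.78,0,0,1],[0.47,-0.78,0,0,1],[0.4,-0.7,0,0,1],[0.2,-0.4,0,0,1],[0,0,0,0,1]]]}}

```text
clock: 2.15
eef_pos: [0.5698, -0.2259, 0.2466]
tool_rot: [0.154, 0.988, -0.0, -0.0]
ft_force: [-0.3, 0.1, 0.4]
grip_width: 0.0853
grasp_force: 0.0
```

Run:
```python
from h import *
im,d,c=cam('wrist'); cv2.imwrite('pics/w1.png',im)
vv,uu=np.mgrid[:384,:512]; P=pts(np.c_[uu.ravel(),vv.ravel()],d,c).reshape(384,512,3)
m=(d>0)&(abs(P[...,2]-.066)<.006)
n,l,s,ce=cv2.connectedComponentsWithStats(m.astype(np.uint8))
hsv=cv2.cvtColor(im,cv2.COLOR_BGR2HSV)
for i in range(1,n):
    if s[i,4]>300:
        q=np.argwhere(l==i)[:,::-1]; (ct,r)=cv2.minEnclosingCircle(q.astype(np.float32))
        print(s[i],np.median(hsv[l==i],0),plane([ct,ce[i]],c,.066).round(4).tolist(),P[l==i][:,2].mean())
print(get_obs()['eef_pos'])
```

```text
[ 138   42   42   73 1486] [ 14. 148. 116.] [[0.4546, -0.2828, 0.066], [0.4544, -0.2828, 0.066]] 0.06203998453598045
[ 426   80   86   85 2348] [ 14. 147. 109.] [[0.5815, 0.0011, 0.066], [0.5819, -0.0038, 0.066]] 0.06271020437630913
[ 185  186   56   54 2363] [ 14. 148. 113.] [[0.5989, -0.2801, 0.066], [0.5987, -0.28, 0.066]] 0.06629026615902697
[  83  191   55   53 2248] [ 89. 180. 112.] [[0.5707, -0.3895, 0.066], [0.5708, -0.3895, 0.066]] 0.06624214704317172
[ 245  264   52   47 1872] [  1. 208. 134.] [[0.7076, -0.2479, 0.066], [0.708, -0.2482, 0.066]] 0.06631451104223325
[ 0.56891582 -0.22394126  0.24679529]
```

View pics/w1.png

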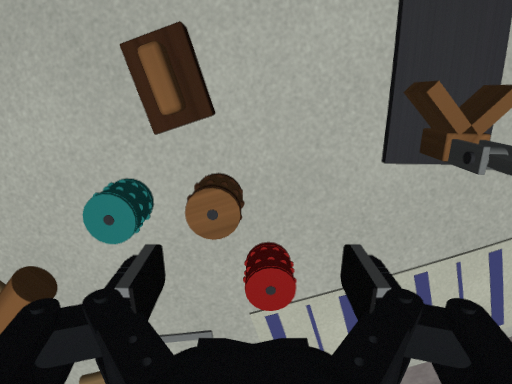

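The wrist picture shows the wooden roller's top at pixel (213,213), with turquoise at (110,218) and red at (270,290) clear of the fingers. That puts the roller at (0.599, -0.280).

>>> {"api": "apply_moves", "payload": {"targets": [[[0.38,-0.7,0,0,1],[0.37,-0.71,0,0,1],[0,0,-0.9,0,1],[0,0,-0.9,0,1],[0,0,-0.9,0,1],[0,0,-0.9,0,1],[0,0,-0.5,0,1],[0,0,-0.3,0,1]]]}}

```text
clock: 2.87
eef_pos: [0.5961, -0.2762, 0.0683]
tool_rot: [0.151, 0.988, 0.001, -0.004]
ft_force: [0.4, 0.5, 0.2]
grip_width: 0.0857
grasp_force: 0.0
```

>>> {"api": "apply_moves", "payload": {"targets": [[[0,0,-0.4,0,1],[0,0,-0.37,0,1],[0,0,0,0,1]]]}}

```text
clock: 3.12
eef_pos: [0.5971, -0.2769, 0.0391]
tool_rot: [0.151, 0.988, 0.001, -0.002]
ft_force: [-1.7, 0.5, -0.6]
grip_width: 0.0856
grasp_force: 0.0
```

>>> {"api": "apply_moves", "payload": {"targets": [[[0.05,-0.08,0,0,1],[0,0,0,0,0.4],[0,0,0,0,0.2],[0,0,0,0,-0.2],[0,0,0,0,-1],[0,0,0,0,-1],[0,0,0,0,-1],[0,0,0,0,-1]]]}}

```text
clock: 3.78
eef_pos: [0.6024, -0.2824, 0.0439]
tool_rot: [0.152, 0.988, -0.0, 0.002]
ft_force: [0.3, 0.4, 6.1]
grip_width: 0.059
grasp_force: 64.9
```

>>> {"api": "apply_moves", "payload": {"targets": [[[0,0,0,0,-1],[0,0,0.2,0,-1],[0,0,0.4,0,-1],[0,0,0.6,0,-1],[0,0,0.5,0,-1],[0,0,0.3,0,-1],[0,0,0,0,-1],[0,0,0,0,-1]]]}}

```text
clock: 4.45
eef_pos: [0.601, -0.282, 0.1221]
tool_rot: [0.152, 0.988, -0.0, 0.0]
ft_force: [-0.3, 0.6, -3.1]
grip_width: 0.0588
grasp_force: 64.7
```

Run:
```python
from h import *
o=get_obs(); print(o['eef_pos'],o['ft_force'],o['grip_width'],R.from_quat(o['tool_rot']).as_matrix().round(3))
im,d,c=cam('wrist'); cv2.imwrite('pics/w2.png',im)
vv,uu=np.mgrid[:384,:512]; P=pts(np.c_[uu.ravel(),vv.ravel()],d,c).reshape(384,512,3)
```

```text
[ 0.60097036 -0.28199369  0.12208632] [-0.32534737  0.63470223 -3.0844058 ] 0.0587907347880467 [[-0.954  0.3    0.001]
 [ 0.3    0.954 -0.001]
 [-0.001 -0.    -1.   ]]
```

View pics/w2.png

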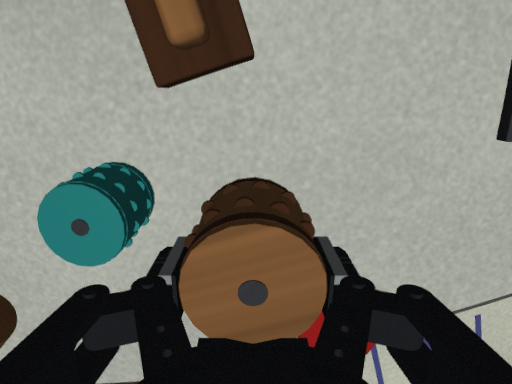

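The roller is held between the pads and upright, with its top face centred near (253,293). I'll check its offset from the TCP.

Run:
```python
from h import *
o=get_obs();im,d,c=cam('wrist')
vv,uu=np.mgrid[:384,:512]; P=pts(np.c_[uu.ravel(),vv.ravel()],d,c).reshape(384,512,3)
m=np.zeros((384,512),bool); m[225:335,190:318]=1
hsv=cv2.cvtColor(im,cv2.COLOR_BGR2HSV); m&=(hsv[...,0]<22)&(hsv[...,1]>90)&(d>0)
z=np.median(P[m][:,2]); m&=abs(P[...,2]-z)<.006
q=P[m]; A=np.c_[q[:,:2]-q[:,:2].mean(0),np.ones(len(q))]; f=np.linalg.lstsq(A,q[:,2],rcond=None)[0]
hub=m&0
print('topz',z,'bottom',z-.066,'rel TCP',z-.066-o['eef_pos'][2],'tilt',f[:2])
print('hub',plane([[253,293]],c,z)-o['eef_pos'])
```

```text
topz 0.14327262004456953 bottom 0.07727262004456953 rel TCP -0.04345135562761476 tilt [ 0.00482154 -0.00172043]
hub [[-0.00103749  0.00085567  0.02254864]]
```

>>> {"api": "apply_moves", "payload": {"targets": [[[-0.2,0.3,0.4,0,-1],[-0.34,0.6,0.35,0,-1],[-0.4,0.7,0,0,-1],[-0.4,0.7,0,0,-1],[-0.4,0.7,0,0,-1],[-0.3,0.7,0,0,-1],[0,0.7,0,0,-1],[0,0.7,0,0,-1]]]}}

```text
clock: 5.22
eef_pos: [0.517, -0.0766, 0.1501]
tool_rot: [0.152, 0.988, -0.0, -0.002]
ft_force: [0.6, -0.4, -2.6]
grip_width: 0.0584
grasp_force: 65.0
```

>>> {"api": "apply_moves", "payload": {"targets": [[[0,0.7,0,0,-1],[0,0.7,0,0,-1],[0,0.6,0,0,-1],[0,0.4,0,0,-1],[0,0.2,0,0,-1],[0,0,0,0,-1]]]}}

```text
clock: 5.72
eef_pos: [0.5184, 0.0276, 0.1503]
tool_rot: [0.15, 0.989, -0.0, -0.001]
ft_force: [0.2, 0.0, -2.4]
grip_width: 0.0586
grasp_force: 65.0
```

Run:
```python
from h import *
o=get_obs(); print(o['eef_pos'],o['ft_force'],o['grip_width'])
im,d,c=cam('wrist'); cv2.imwrite('pics/w3.png',im)
im,d,c=cam('top'); cv2.imwrite('pics/t3.png',cv2.resize(im[120:290,150:320],(600,600),interpolation=2))
```

```text
[0.51836472 0.02756719 0.15033482] [ 0.23167261  0.0145015  -2.38098643] 0.058648733245630004
```

View pics/w3.png

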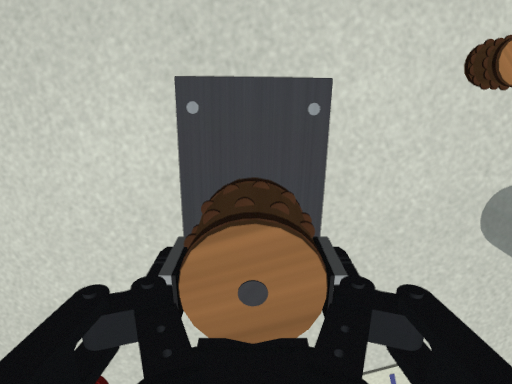

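The wrist picture shows the plate's front corners at about (175,77) and (332,79). The held roller is centred over the plate in front of the V, so I'll refine the seat from these corners.

Run:
```python
from h import *
o=get_obs();im,d,c=cam('wrist')
W=plane([[175,76.5],[332,78.5]],c,.012)[:,:2]; print(W)
y=W[1]-W[0]; print(np.linalg.norm(y)); a=np.degrees(np.arctan2(y[1],y[0]))-90; ax=np.array([np.cos(np.radians(a)),np.sin(np.radians(a))])
print('yaw',a,'seat',W.mean(0)+.125*ax)
s=np.array([.550,.016]); ax=np.array([.951,-.309]); r=o['eef_pos'][:2]-W.mean(0)-.125*ax; print('tcp in stand',r@ax,r@[-ax[1],ax[0]])
```

```text
[[ 0.41266337 -0.00734082]
 [ 0.45282649  0.1150153 ]]
0.128779253698416
yaw -18.172305445910126 seat [0.55151029 0.01485278]
tcp in stand -0.03448762085288379 -0.00019226791998609664
```

>>> {"api": "apply_moves", "payload": {"targets": [[[0,0,-0.4,0,-1],[0,0,-0.6,0,-1],[0,0,-0.6,0,-1],[0,0,-0.4,0,-1],[0,0,-0.2,0,-1],[0,0,-0.1,0,-1],[0,0,0,0,-1],[0,0,0,0,-1]]]}}

```text
clock: 6.53
eef_pos: [0.52, 0.0257, 0.0603]
tool_rot: [0.152, 0.988, 0.0, 0.001]
ft_force: [-0.7, -0.7, -1.9]
grip_width: 0.0588
grasp_force: 65.0
```

>>> {"api": "apply_moves", "payload": {"targets": [[[0,0,-0.05,0,-1],[0,0,-0.03,0,-1],[0,0,0,0,-1],[0,0,0,0,-1]]]}}

```text
clock: 6.87
eef_pos: [0.5195, 0.0262, 0.0568]
tool_rot: [0.152, 0.988, 0.0, 0.0]
ft_force: [-0.6, -0.8, -1.5]
grip_width: 0.0585
grasp_force: 65.0
```

>>> {"api": "apply_moves", "payload": {"targets": [[[0,0,-0.03,0,-1],[0,0,0,0,-1],[0,0,0,0,-1]]]}}

```text
clock: 7.12
eef_pos: [0.5196, 0.0263, 0.0559]
tool_rot: [0.152, 0.988, 0.0, 0.001]
ft_force: [-1.2, -0.5, 4.2]
grip_width: 0.059
grasp_force: 65.3
```

>>> {"api": "apply_moves", "payload": {"targets": [[[0,0,0,0,0.45],[0,0,0,0,0.6],[0,0,0,0,0.8],[0,0,0,0,1],[0,0,0,0,1],[0,0,0,0,1]]]}}

```text
clock: 7.62
eef_pos: [0.5192, 0.0261, 0.055]
tool_rot: [0.152, 0.988, -0.0, -0.0]
ft_force: [-0.7, -0.2, -0.1]
grip_width: 0.0854
grasp_force: 0.0
```

>>> {"api": "apply_moves", "payload": {"targets": [[[0,0,0.3,0,1],[0,0,0.6,0,1],[0,0,0.7,0,1],[0,0,0.5,0,1],[-0.4,0.13,0,0,0],[-0.5,0.16,0,0,-1],[-0.36,0.12,0,0,-1],[0,0,0,0,-1]]]}}

```text
clock: 8.28
eef_pos: [0.4658, 0.043, 0.1389]
tool_rot: [0.151, 0.988, -0.0, -0.001]
ft_force: [-0.7, 0.5, -0.1]
grip_width: 0.0392
grasp_force: 0.0
```

>>> {"api": "apply_moves", "payload": {"targets": [[[0,0,0,0,-1],[0,0,0,0,-1],[0,0,-0.4,0,-1],[0,0,-0.6,0,-1],[0,0,-0.3,0,-1],[0,0,0,0,-1]]]}}

```text
clock: 8.78
eef_pos: [0.4676, 0.0421, 0.0844]
tool_rot: [0.152, 0.988, -0.001, -0.002]
ft_force: [0.3, -0.4, -0.2]
grip_width: -0.0001
grasp_force: 0.0
```

```bash
cat > ro.py <<'E'
from h import *
import sys
seat=np.array([.5505,.0155]); a=np.radians(-18.05); ax=np.array([np.cos(a),np.sin(a)]); ay=np.array([-ax[1],ax[0]])
def loc(p): p=np.atleast_2d(p); return np.c_[(p[:,:2]-seat)@ax,(p[:,:2]-seat)@ay,p[:,2]]
def state():
    o=get_obs(); print('tcp stand',loc(o['eef_pos']).round(4),'F',o['ft_force'].round(1),'w',o['grip_width'],'t',o['clock'])
def topz(name,z=.078,tol=.005):
    im,d,c=cam(name); vv,uu=np.mgrid[:384,:512]; P=pts(np.c_[uu.ravel(),vv.ravel()],d,c).reshape(384,512,3)
    hsv=cv2.cvtColor(im,cv2.COLOR_BGR2HSV); L=loc(P.reshape(-1,3)).reshape(P.shape)
    m=(hsv[...,0]<22)&(hsv[...,1]>90)&(d>0)&(abs(P[...,2]-z)<tol)&(abs(L[...,0])<.09)&(abs(L[...,1])<.06)
    m=cv2.morphologyEx(m.astype(np.uint8),cv2.MORPH_OPEN,np.ones((3,3)))>0
    q=np.argwhere(m)[:,::-1]; print(name,len(q))
    if len(q)<20: return im
    ct,r=cv2.minEnclosingCircle(q.astype(np.float32)); g=L[m]
    f=np.linalg.lstsq(np.c_[g[:,:2]-g[:,:2].mean(0),np.ones(len(g))],g[:,2],rcond=None)[0]
    print(' circ',loc(plane([ct],c,z)).round(4),'mean',loc(plane([q.mean(0)],c,z)).round(4),'r',r,'tilt',f[:2].round(3),'z',np.median(g[:,2]).round(4))
    return im
E
python3 - <<'E'
from ro import *
state(); a=topz('top'); b=topz('scene'); w=topz('wrist')
cv2.imwrite('pics/w4.png',w)
E
```

```text
tcp stand [[-0.087  -0.0004  0.0844]] F [ 0.3 -0.4 -0.2] w -0.00010747766688663726 t 8.7833
top 225
 circ [[-0.0282 -0.0097  0.078 ]] mean [[-0.0263 -0.0136  0.078 ]] r 12.020915031433105 tilt [-0.011  0.036] z 0.0791
scene 184
 circ [[-0.0338  0.0124  0.078 ]] mean [[-0.034   0.0079  0.078 ]] r 9.219644546508789 tilt [-0.011 -0.005] z 0.076
wrist 148
 circ [[-0.0447  0.0011  0.078 ]] mean [[-0.0446  0.0011  0.078 ]] r 8.51897144317627 tilt [-0.019 -0.044] z 0.0785
```

View pics/w4.png

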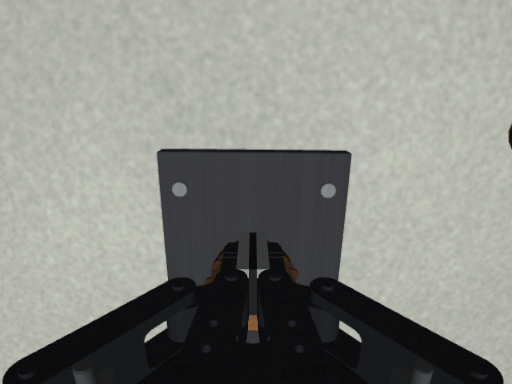

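The wrist picture shows the shut fingers centred on the plate at about x=253. The roller is still standing upright ahead of them, mostly hidden. I'll lower in front of the roller and push low.

>>> {"api": "apply_moves", "payload": {"targets": [[[0,0,-0.5,0,-1],[0,0,-0.5,0,-1],[0,0,-0.18,0,-1],[0,0,0,0,-1],[0.19,-0.06,0,0,-1],[0.1,-0.03,0,0,-1],[0.05,-0.015,0,0,-1],[0,0,0,0,-1]]]}}

```text
clock: 9.6
eef_pos: [0.484, 0.0382, 0.0409]
tool_rot: [0.152, 0.988, 0.0, 0.001]
ft_force: [-0.7, 0.1, -0.1]
grip_width: -0.0002
grasp_force: 0.0
```

Run:
```python
from ro import *
state()
```

```text
tcp stand [[-0.0702  0.001   0.0409]] F [-0.7  0.1 -0.1] w -0.00017331838058317532 t 9.6
```

>>> {"api": "apply_moves", "payload": {"targets": [[[0,-0.02,-0.07,0,-1],[0.06,-0.02,0,0,-1],[0.06,-0.02,0,0,-1],[0.06,-0.02,0,0,-1],[0.06,-0.02,0,0,-1],[0.06,-0.02,0,0,-1],[0.06,-0.02,0,0,-1],[0,0,0,0,-1]]]}}

```text
clock: 10.27
eef_pos: [0.4977, 0.0326, 0.0372]
tool_rot: [0.152, 0.988, 0.0, 0.0]
ft_force: [-0.4, 0.3, -0.2]
grip_width: -0.0001
grasp_force: 0.0
```

Run:
```python
from ro import *
state(); a=topz('top'); b=topz('scene')
cv2.imwrite('pics/s5.png',cv2.resize(b[150:280,190:350],(800,600),interpolation=2))
```

```text
tcp stand [[-0.0555 -0.0001  0.0372]] F [-0.4  0.3 -0.2] w -0.00014958212559324665 t 10.2667
top 71
 circ [[-0.0049 -0.0207  0.078 ]] mean [[-0.0044 -0.0216  0.078 ]] r 7.159010887145996 tilt [-0.056  0.189] z 0.0789
scene 176
 circ [[-0.0159  0.0071  0.078 ]] mean [[-0.0163  0.0082  0.078 ]] r 8.860122680664062 tilt [-0.008  0.009] z 0.0765
```

View pics/s5.png

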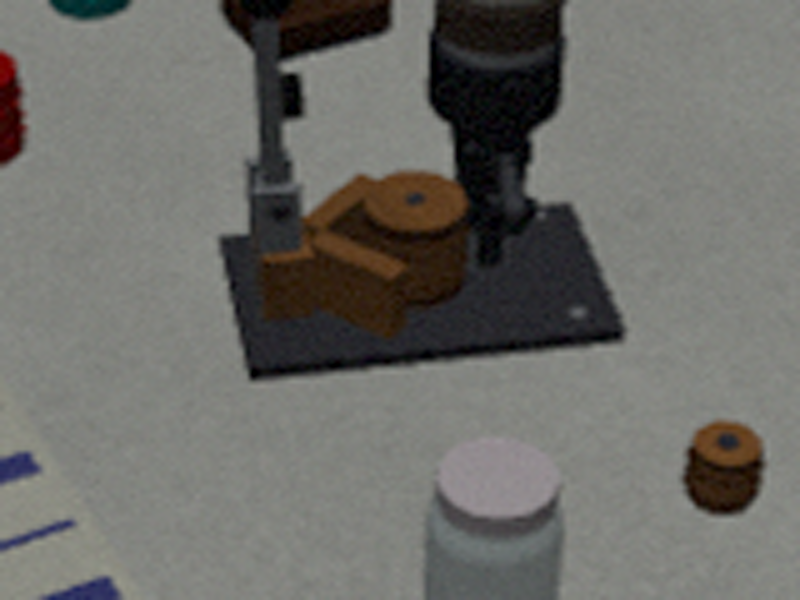

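The scene crop shows the roller upright at (415,240), entering the V, with the shut fingers low behind it at (490,250). I'll keep pushing gently.

>>> {"api": "apply_moves", "payload": {"targets": [[[0.06,-0.02,0,0,-1],[0.06,-0.02,0,0,-1],[0.06,-0.02,0,0,-1],[0.05,-0.015,0,0,-1],[0,0,0,0,-1]]]}}

```text
clock: 10.78
eef_pos: [0.5068, 0.0296, 0.0372]
tool_rot: [0.152, 0.988, 0.0, 0.0]
ft_force: [-1.0, -0.0, -0.7]
grip_width: -0.0001
grasp_force: 0.0
```

>>> {"api": "apply_moves", "payload": {"targets": [[[0.04,-0.013,0,0,-1],[0.03,-0.01,0,0,-1],[0,0,0,0,-1]]]}}

```text
clock: 11.03
eef_pos: [0.5088, 0.0289, 0.037]
tool_rot: [0.152, 0.988, 0.0, -0.0]
ft_force: [-2.1, 0.5, 0.4]
grip_width: -0.0003
grasp_force: 0.0
```

Run:
```python
from ro import *
state(); b=topz('scene')
```

```text
tcp stand [[-0.0438 -0.0002  0.037 ]] F [-2.1  0.5  0.4] w -0.00026513270152409344 t 11.0333
scene 179
 circ [[-0.0023  0.0095  0.078 ]] mean [[-0.0032  0.0091  0.078 ]] r 9.65670394897461 tilt [-0.018  0.006] z 0.0762
```

>>> {"api": "apply_moves", "payload": {"targets": [[[0.025,-0.008,0,0,-1],[0.025,-0.008,0,0,-1],[0,0,0,0,-1]]]}}

```text
clock: 11.33
eef_pos: [0.5093, 0.0289, 0.0367]
tool_rot: [0.151, 0.988, 0.001, -0.002]
ft_force: [-3.8, 3.1, 1.5]
grip_width: 0.0001
grasp_force: 0.0
```

>>> {"api": "apply_moves", "payload": {"targets": [[[0.025,-0.008,0,0,-1],[0,0,0,0,-1],[0,0,0,0,-1]]]}}

```text
clock: 11.58
eef_pos: [0.5095, 0.0289, 0.0365]
tool_rot: [0.151, 0.988, 0.001, -0.002]
ft_force: [-5.7, 4.5, 1.7]
grip_width: 0.0003
grasp_force: 0.0
```

>>> {"api": "apply_moves", "payload": {"targets": [[[0.008,0.024,0,0,-1],[0.008,0.024,0,0,-1],[0.025,-0.008,0,0,-1],[0.025,-0.008,0,0,-1],[0,0,0,0,-1],[0,0,0,0,-1]]]}}

```text
clock: 12.08
eef_pos: [0.5098, 0.0296, 0.0358]
tool_rot: [0.152, 0.988, -0.0, -0.005]
ft_force: [-10.5, 2.5, 3.2]
grip_width: 0.0
grasp_force: 0.0
```

Run:
```python
from ro import *
state(); b=topz('scene')
```

```text
tcp stand [[-0.0431  0.0008  0.0358]] F [-10.5   2.5   3.2] w 2.738892440409433e-05 t 12.0833
scene 153
 circ [[-0.0009  0.0093  0.078 ]] mean [[-0.0012  0.0086  0.078 ]] r 9.823541641235352 tilt [ 0.007 -0.005] z 0.0758
```

>>> {"api": "apply_moves", "payload": {"targets": [[[-0.2,0.065,0,0,-1],[-0.5,0.16,0,0,-1],[-0.3,0.1,0.6,0,-1],[-0.5,0.16,0.9,0,-1],[-0.5,0.16,0.9,0,-1],[-0.5,0.16,0.9,0,-1],[-0.5,0.16,0.9,0,0],[-0.3,0.1,0.9,0,0]]]}}

```text
clock: 12.8
eef_pos: [0.3809, 0.0719, 0.2431]
tool_rot: [0.152, 0.988, 0.0, 0.001]
ft_force: [0.6, -0.1, -0.4]
grip_width: 0.0234
grasp_force: 0.0
```

Run:
```python
from ro import *
state(); b=topz('scene'); a=topz('top')
im=np.hstack([cv2.resize(a[130:270,170:290],(400,466),interpolation=2),cv2.resize(b[170:260,220:310],(400,466),interpolation=2)])
cv2.imwrite('pics/c6.png',im)
```

```text
tcp stand [[-0.1787  0.0011  0.2431]] F [ 0.6 -0.1 -0.4] w 0.023398062282005944 t 12.8
scene 194
 circ [[-0.0006  0.0091  0.078 ]] mean [[-0.0005  0.0086  0.078 ]] r 9.718202590942383 tilt [-0.004  0.001] z 0.0758
top 540
 circ [[-0.0005  0.0008  0.078 ]] mean [[-0.0003  0.0013  0.078 ]] r 13.444666862487793 tilt [0.007 0.01 ] z 0.0793
```

View pics/c6.png

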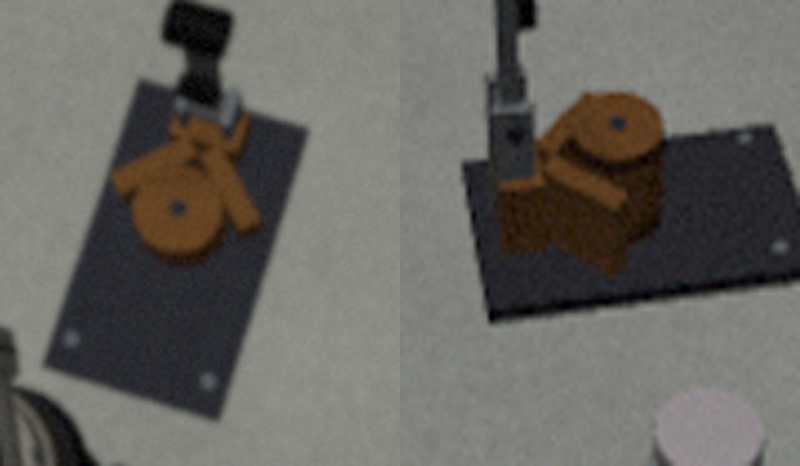

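The left half (top view) shows the roller at (178,208) between both jaws. The right half (scene view) shows it upright. I'll check centring numerically against the jaw tops seen by the same camera.

Run:
```python
from ro import *
im,d,c=cam('top')
hsv=cv2.cvtColor(im,cv2.COLOR_BGR2HSV); wood=(hsv[...,0]<22)&(hsv[...,1]>90)&(hsv[...,2]>50)
vv,uu=np.mgrid[:384,:512]; uv=np.c_[uu.ravel(),vv.ravel()]
L=loc(plane(uv,c,.062)).reshape(384,512,3); P=pts(uv,d,c).reshape(384,512,3)
Lr=loc(plane(uv,c,.078)).reshape(384,512,3)
m=wood&(d>0)&(abs(P[...,2]-.0625)<.006)&(abs(L[...,1])<.07)&(L[...,0]>-.02)&(L[...,0]<.06)
for s in(1,-1):
    q=L[m&(s*L[...,1]>.02)]; print(s,len(q),'ymax',np.sort(s*q[:,1])[-4:].round(4),'xmin',np.sort(q[:,0])[:4].round(4))
    # s*y along outer; 45deg coordinate: distance from V line
    v=(q[:,0]+s*q[:,1])/np.sqrt(2); print('  normal coord pct (inner face .0297, outer .0457)',np.percentile(v,[2,10,50,90,98]).round(4))
mr=wood&(d>0)&(abs(P[...,2]-.0785)<.005)&(abs(Lr[...,:2]).max(-1)<.06)
q=Lr[mr]; print('roller y pct',np.percentile(q[:,1],[1,50,99]).round(4),'x',np.percentile(q[:,0],[1,50,99]).round(4))
```

```text
1 132 ymax [0.0509 0.0516 0.0523 0.053 ] xmin [-0.019   0.0001  0.0023  0.0029]
  normal coord pct (inner face .0297, outer .0457) [0.0299 0.0329 0.0402 0.0464 0.057 ]
-1 134 ymax [0.0489 0.0496 0.0511 0.0518] xmin [-0.0152 -0.0124 -0.0095 -0.0045]
  normal coord pct (inner face .0297, outer .0457) [0.0152 0.0307 0.0383 0.0447 0.0555]
roller y pct [-0.0273  0.0006  0.0289] x [-0.0283  0.      0.0291]
```

Run:
```python
from ro import *
for n in('top','scene'):
    im,d,c=cam(n); vv,uu=np.mgrid[:384,:512]; P=pts(np.c_[uu.ravel(),vv.ravel()],d,c)
    L=loc(P); m=(d.ravel()>0)&(L[:,2]>.222)&(L[:,2]<.28)&(abs(L[:,0]-.07)<.06)&(abs(L[:,1])<.05)
    print(n,m.sum(),np.percentile(L[m],[3,50,97],0).round(4).tolist())
    m&=L[:,2]>L[m][:,2].max()-.008; print(L[m].mean(0).round(4))
```

```text
top 306 [[0.0603, -0.0164, 0.2466], [0.0706, 0.0003, 0.2583], [0.0856, 0.0177, 0.2622]]
[0.0725 0.0011 0.2591]
scene 145 [[0.0599, -0.0092, 0.2278], [0.0727, 0.0171, 0.2512], [0.0843, 0.0244, 0.2584]]
[0.072  0.007  0.2551]
```

>>> {"api": "apply_moves", "payload": {"targets": [[[0.3,-0.1,0.05,0,1],[0.7,-0.23,0,0,1],[0.8,-0.26,0,0,1],[0.8,-0.26,0,0,1],[0.8,-0.26,0,0,1],[0.6,-0.2,0,0,1],[0.3,-0.1,0,0,1],[0,0,0,0,1]]]}}

```text
clock: 13.72
eef_pos: [0.5565, 0.0138, 0.2397]
tool_rot: [0.153, 0.988, -0.001, -0.001]
ft_force: [-0.1, 0.7, 1.0]
grip_width: 0.0855
grasp_force: 0.0
```

Run:
```python
from ro import *
state()
```

```text
tcp stand [[0.0063 0.0003 0.2397]] F [-0.1  0.7  1. ] w 0.08553124998407816 t 13.7167
```

>>> {"api": "apply_moves", "payload": {"targets": [[[0.5,-0.15,0.06,0,1],[0.5,-0.16,0.05,0,1],[0.4,-0.13,0,0,1],[0.17,-0.05,0,0,1],[0,0,0,0,1],[0,0,0,0,1]]]}}

```text
clock: 14.22
eef_pos: [0.6163, -0.0041, 0.2461]
tool_rot: [0.152, 0.988, -0.0, -0.002]
ft_force: [-0.8, -0.9, 0.6]
grip_width: 0.0853
grasp_force: 0.0
```

Run:
```python
from ro import *
state(); im,d,c=cam('wrist'); cv2.imwrite('pics/w7.png',im)
```

```text
tcp stand [[0.0686 0.0017 0.2461]] F [-0.8 -0.9  0.6] w 0.08525660885555984 t 14.2167
```

View pics/w7.png

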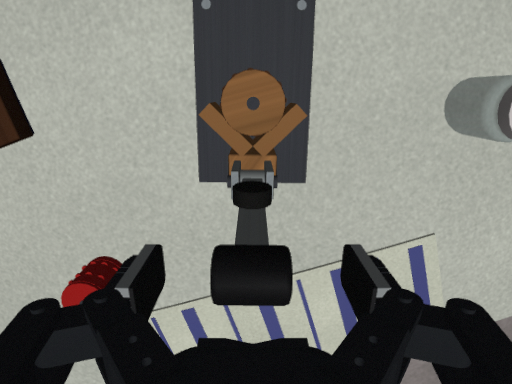

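The wrist picture shows the roller at (253,103), centred between jaw tips at (205,115) and (302,115). The handle, at (252,275), is centred between the open fingers. I'll pinch it now.

>>> {"api": "apply_moves", "payload": {"targets": [[[0,0,0,0,0.4],[0,0,0,0,0.1],[0,0,0,0,-0.05],[0,0,0,0,-1],[0,0,0,0,-1],[0,0,0,0,-1],[0,0,0,0,-1]]]}}

```text
clock: 14.85
eef_pos: [0.6169, -0.005, 0.2482]
tool_rot: [0.152, 0.988, -0.001, 0.0]
ft_force: [-3.4, -2.1, 5.2]
grip_width: 0.0353
grasp_force: 63.9
```

Run:
```python
from ro import *
state()
```

```text
tcp stand [[0.0694 0.0011 0.2482]] F [-3.4 -2.1  5.2] w 0.03526303540028769 t 14.85
```

>>> {"api": "apply_moves", "payload": {"targets": [[[-0.31,0.1,-0.015,0,-1],[-0.31,0.1,-0.045,0,-1],[-0.305,0.1,-0.07,0,-1],[-0.295,0.095,-0.1,0,-1],[0,0,0,0,-1]]]}}

```text
clock: 15.27
eef_pos: [0.5688, 0.0106, 0.2399]
tool_rot: [0.152, 0.988, -0.001, 0.002]
ft_force: [-2.4, -4.7, 5.5]
grip_width: 0.0348
grasp_force: 64.3
```

Run:
```python
from ro import *
state()
```

```text
tcp stand [[0.0189 0.001  0.2399]] F [-2.4 -4.7  5.5] w 0.03481817518858104 t 15.2667
```

>>> {"api": "apply_moves", "payload": {"targets": [[[-0.285,0.095,-0.125,0,-1],[-0.275,0.09,-0.15,0,-1],[-0.265,0.085,-0.175,0,-1],[-0.245,0.08,-0.2,0,-1],[-0.23,0.075,-0.22,0,-1],[-0.21,0.07,-0.24,0,-1],[0,0,0,0,-1]]]}}

```text
clock: 15.85
eef_pos: [0.506, 0.031, 0.1941]
tool_rot: [0.152, 0.988, -0.001, -0.001]
ft_force: [-7.2, -2.8, 7.9]
grip_width: 0.035
grasp_force: 77.3
```

Run:
```python
from ro import *
state()
```

```text
tcp stand [[-0.0471  0.0009  0.1941]] F [-7.2 -2.8  7.9] w 0.0349673547198092 t 15.85
```

>>> {"api": "apply_moves", "payload": {"targets": [[[-0.17,0.055,-0.26,0,-1],[-0.155,0.05,-0.275,0,-1],[-0.135,0.045,-0.29,0,-1],[-0.11,0.035,-0.3,0,-1],[-0.09,0.03,-0.31,0,-1],[0,0,0,0,-1]]]}}

```text
clock: 16.35
eef_pos: [0.478, 0.0401, 0.1344]
tool_rot: [0.152, 0.988, -0.0, -0.004]
ft_force: [-7.4, -2.0, 2.8]
grip_width: 0.0349
grasp_force: 91.3
```

Run:
```python
from ro import *
state(); b=topz('scene'); cv2.imwrite('pics/s8.png',cv2.resize(b[150:280,190:350],(800,600),interpolation=2))
```

```text
tcp stand [[-0.0766  0.0009  0.1344]] F [-7.4 -2.   2.8] w 0.03491075226955502 t 16.35
scene 135
 circ [[-0.0033  0.012   0.078 ]] mean [[-0.003   0.0125  0.078 ]] r 9.013978004455566 tilt [ 0.017 -0.01 ] z 0.076
```

View pics/s8.png

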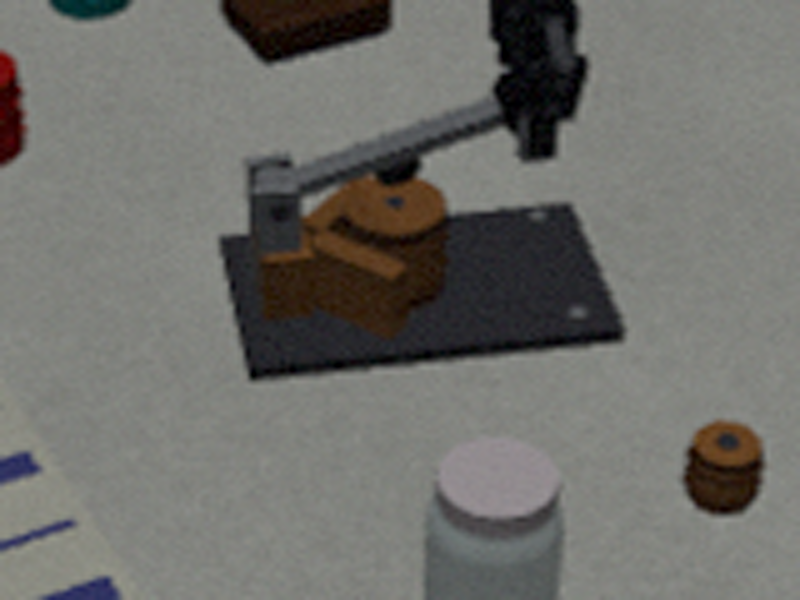

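The scene crop shows the arm about 15 degrees above level, with its pad at (400,170) just over the seated roller and the gripper on the handle. I'll lower the rest slowly.

>>> {"api": "apply_moves", "payload": {"targets": [[[-0.05,0.016,-0.25,0,-1],[-0.03,0.01,-0.25,0,-1],[-0.01,0.004,-0.2,0,-1],[0,0,0,0,-1]]]}}

```text
clock: 16.73
eef_pos: [0.4741, 0.0413, 0.1063]
tool_rot: [0.152, 0.988, -0.0, -0.004]
ft_force: [-9.0, -1.6, 3.2]
grip_width: 0.0351
grasp_force: 95.7
```

>>> {"api": "apply_moves", "payload": {"targets": [[[0,0,-0.08,0,-1],[0,0,-0.05,0,-1],[0,0,0,0,-1]]]}}

```text
clock: 16.98
eef_pos: [0.4739, 0.0414, 0.102]
tool_rot: [0.152, 0.988, -0.0, -0.004]
ft_force: [-11.7, -0.9, 5.7]
grip_width: 0.0348
grasp_force: 96.3
```

>>> {"api": "apply_moves", "payload": {"targets": [[[-0.035,0.012,-0.03,0,-1],[0,0,-0.03,0,-1],[0,0,0,0,-1]]]}}

```text
clock: 17.23
eef_pos: [0.4739, 0.0415, 0.1002]
tool_rot: [0.152, 0.988, -0.001, -0.003]
ft_force: [-8.6, -2.1, 5.7]
grip_width: 0.035
grasp_force: 96.1
```

>>> {"api": "apply_moves", "payload": {"targets": [[[0,0,-0.03,0,-1],[0,0,0,0,-1],[0,0,0,0,-1]]]}}

```text
clock: 17.48
eef_pos: [0.4738, 0.0415, 0.099]
tool_rot: [0.152, 0.988, -0.001, -0.003]
ft_force: [-8.4, -2.7, 6.4]
grip_width: 0.0351
grasp_force: 96.4
```

>>> {"api": "apply_moves", "payload": {"targets": [[[0,0,-0.03,0,-1],[0,0,0,0,-1],[0,0,0,0,-1]]]}}

```text
clock: 17.73
eef_pos: [0.4738, 0.0415, 0.0977]
tool_rot: [0.152, 0.988, -0.001, -0.003]
ft_force: [-8.1, -2.3, 5.6]
grip_width: 0.0352
grasp_force: 96.2
```

>>> {"api": "apply_moves", "payload": {"targets": [[[0,0,-0.03,0,-1],[0,0,0,0,-1],[0,0,0,0,-1]]]}}

```text
clock: 17.98
eef_pos: [0.4737, 0.0415, 0.0965]
tool_rot: [0.152, 0.988, -0.001, -0.003]
ft_force: [-9.1, -2.7, 5.0]
grip_width: 0.035
grasp_force: 96.3
```

>>> {"api": "apply_moves", "payload": {"targets": [[[0,0,-0.03,0,-1],[0,0,0,0,-1],[0,0,0,0,-1]]]}}

```text
clock: 18.23
eef_pos: [0.4738, 0.0415, 0.0954]
tool_rot: [0.152, 0.988, -0.001, -0.003]
ft_force: [-9.3, -1.1, 6.7]
grip_width: 0.0351
grasp_force: 96.3
```

>>> {"api": "apply_moves", "payload": {"targets": [[[0,0,-0.03,0,-1],[0,0,0,0,-1],[0,0,0,0,-1]]]}}

```text
clock: 18.48
eef_pos: [0.4738, 0.0415, 0.0941]
tool_rot: [0.152, 0.988, -0.001, -0.003]
ft_force: [-8.8, -2.2, 6.1]
grip_width: 0.0351
grasp_force: 96.3
```

>>> {"api": "apply_moves", "payload": {"targets": [[[0,0,-0.03,0,-1],[0,0,0,0,-1],[0,0,0,0,-1]]]}}

```text
clock: 18.73
eef_pos: [0.4738, 0.0415, 0.093]
tool_rot: [0.152, 0.988, -0.001, -0.003]
ft_force: [-8.1, -2.0, 6.7]
grip_width: 0.035
grasp_force: 96.3
```

>>> {"api": "apply_moves", "payload": {"targets": [[[0,0,-0.03,0,-1],[0,0,0,0,-1],[0,0,0,0,-1]]]}}

```text
clock: 18.98
eef_pos: [0.4738, 0.0415, 0.0917]
tool_rot: [0.152, 0.988, -0.001, -0.003]
ft_force: [-8.2, -2.7, 5.0]
grip_width: 0.0349
grasp_force: 96.3
```

Run:
```python
from ro import *
state(); 
im,d,c=cam('scene'); vv,uu=np.mgrid[:384,:512]; L=loc(pts(np.c_[uu.ravel(),vv.ravel()],d,c)); col=im.reshape(-1,3).astype(int)
m=(d.ravel()>0)&(abs(L[:,1])<.02)&(L[:,0]<.05)&(L[:,0]>-.055)&(L[:,2]>.088)&(L[:,2]<.13)
f=np.polyfit(L[m,0],L[m,2],1); print('arm surface slope',f,m.sum())
```

```text
tcp stand [[-0.081   0.0009  0.0917]] F [-8.2 -2.7  5. ] w 0.03489802788934648 t 18.9833
arm surface slope [-0.05584564  0.1005725 ] 263
```

```bash
cat > arm.py <<'E'
from ro import *
im,d,c=cam('scene'); vv,uu=np.mgrid[:384,:512]; L=loc(pts(np.c_[uu.ravel(),vv.ravel()],d,c)); hsv=cv2.cvtColor(im,cv2.COLOR_BGR2HSV).reshape(-1,3)
m=(d.ravel()>0)&(hsv[:,1]<60)&(abs(L[:,1]-.006)<.025)&(L[:,2]>.08)&(L[:,2]<.14)
X=[];Z=[]
for x in np.arange(-.055,.05,.01):
    q=L[m&(abs(L[:,0]-x)<.005)]
    if len(q)>5: print(x.round(3),len(q),'z',np.percentile(q[:,2],[5,25,50,75,95]).round(4)); X.append(x);Z.append(np.percentile(q[:,2],75))
f=np.polyfit(X,Z,1); print('slope',f[0],'top at hinge',np.polyval(f,.07),'at seat',f[1])
E
python3 arm.py
```

```text
-0.055 26 z [0.0961 0.1015 0.1052 0.1072 0.1087]
-0.045 20 z [0.0954 0.1004 0.1041 0.107  0.1099]
-0.035 27 z [0.0958 0.1    0.1046 0.1053 0.1066]
-0.025 20 z [0.0975 0.1018 0.1048 0.1064 0.1079]
-0.015 24 z [0.0964 0.1    0.1033 0.1052 0.1075]
-0.005 27 z [0.0907 0.0949 0.1018 0.1035 0.1052]
0.005 26 z [0.0917 0.0984 0.1018 0.1033 0.1054]
0.015 22 z [0.0947 0.0994 0.1018 0.104  0.1049]
0.025 20 z [0.0963 0.1002 0.1021 0.1032 0.1051]
0.035 22 z [0.0965 0.0983 0.1    0.1016 0.1038]
0.045 24 z [0.0915 0.0962 0.1003 0.1018 0.1027]
slope -0.056347337561337814 top at hinge 0.10017009697510428 at seat 0.10411441060439793
```

Run:
```python
from ro import *
im,d,c=cam('wrist'); o=get_obs(); vv,uu=np.mgrid[:384,:512]; P=pts(np.c_[uu.ravel(),vv.ravel()],d,c); L=loc(P).reshape(384,512,3)
T=loc(o['eef_pos'])[0]
for v in range(200,335,10): print(v,(L[v,253]-T).round(4),im[v,253],d[v,253].round(3))
im,d,c=cam('top'); L=loc(pts(np.c_[uu.ravel(),vv.ravel()],d,c)); hsv=cv2.cvtColor(im,cv2.COLOR_BGR2HSV).reshape(-1,3)
m=(d.ravel()>0)&(abs(L[:,1])<.006)&(L[:,2]>.085)&(L[:,2]<.14)
for x in np.arange(-.06,.06,.01):
    q=L[m&(abs(L[:,0]-x)<.005)]
    if len(q)>2: print(x.round(3),len(q),np.percentile(q[:,2],[10,50,90]).round(4))
```

```text
200 [-0.0051  0.0004 -0.0799] [69 64 63] 0.218
210 [ 0.0024  0.0005 -0.0798] [69 65 64] 0.22
220 [ 0.0098  0.0006 -0.0791] [68 64 63] 0.222
230 [ 0.0175  0.0007 -0.0786] [69 65 63] 0.224
240 [ 0.0262  0.0008 -0.0799] [69 66 63] 0.227
250 [ 0.0343  0.0008 -0.0796] [46 43 43] 0.229
260 [-0.0135  0.0004  0.0181] [ 9 10  7] 0.122
270 [-0.0103  0.0004  0.0204] [15 12 15] 0.121
280 [-0.0082  0.0004  0.0241] [23 23 23] 0.118
290 [-0.005   0.0005  0.026 ] [33 32 32] 0.117
300 [-0.0007  0.0005  0.0263] [32 30 30] 0.118
310 [0.0036 0.0006 0.0268] [23 22 23] 0.119
320 [0.0153 0.0007 0.0187] [135 135 130] 0.13
330 [0.0216 0.0007 0.0177] [132 133 129] 0.133
-0.02 10 [0.1074 0.1083 0.1098]
-0.01 18 [0.1057 0.1079 0.1093]
0.0 26 [0.1053 0.1073 0.1085]
0.01 26 [0.1048 0.1063 0.1082]
0.02 25 [0.1043 0.1062 0.1083]
0.03 24 [0.1039 0.1054 0.1071]
0.04 24 [0.1035 0.1054 0.1065]
0.05 25 [0.1026 0.1042 0.1067]
```

>>> {"api": "apply_moves", "payload": {"targets": [[[0,0,0,0,0.1],[0,0,0,0,0.6],[0,0,0,0,1],[0,0,0,0,1],[0,0,0,0,1]]]}}

```text
clock: 19.6
eef_pos: [0.477, 0.0419, 0.0924]
tool_rot: [0.152, 0.988, 0.0, 0.0]
ft_force: [-0.1, 0.2, -0.3]
grip_width: 0.0854
grasp_force: 0.0
```

>>> {"api": "apply_moves", "payload": {"targets": [[[0,0,0.5,0,1],[0,0,0.8,0,1],[0,0,0.7,0,1],[0,0,0,0,0],[0,0,0,0,-1],[0,0,0,0,-1],[0,0,0,0,-1],[0,0,0,0,-1]]]}}

```text
clock: 20.27
eef_pos: [0.4757, 0.0416, 0.1711]
tool_rot: [0.152, 0.988, -0.0, -0.001]
ft_force: [-0.5, 0.3, 0.3]
grip_width: 0.0255
grasp_force: 0.0
```

```bash
cat arm.py | sed 's/if len(q)>5: print.*; X.append/if len(q)>5: X.append/' > arm2.py; python3 arm2.py
python3 - <<'E'
from ro import *
state(); topz('scene'); topz('top')
im,d,c=cam('wrist'); vv,uu=np.mgrid[:384,:512]; L=loc(pts(np.c_[uu.ravel(),vv.ravel()],d,c)).reshape(384,512,3)
for v in range(230,350,10): print(v,L[v,253].round(4),L[v,225].round(4),L[v,281].round(4))
E
```

```text
slope -0.05886267428085081 top at hinge 0.09985089377655375 at seat 0.1039712809762133
tcp stand [[-0.0791  0.0017  0.1712]] F [ 0.1  0.7 -0.7] w 0.01777421593452291 t 20.3167
scene 101
 circ [[0.0001 0.0068 0.078 ]] mean [[0.002  0.0167 0.078 ]] r 9.486932754516602 tilt [-0.01   0.023] z 0.0754
top 210
 circ [[ 0.0004 -0.      0.078 ]] mean [[ 0.0012 -0.0118  0.078 ]] r 13.249881744384766 tilt [0.003 0.015] z 0.0792
230 [-0.0705  0.0024  0.1139] [-0.0236 -0.0254  0.0125] [-0.0239  0.0315  0.012 ]
240 [-0.0618  0.0025  0.1108] [-0.023  -0.0236  0.0337] [-0.0132  0.0318  0.0131]
250 [-0.0539  0.0026  0.1102] [-0.0859 -0.0108  0.1697] [-0.0864  0.0152  0.1703]
260 [-0.0451  0.0027  0.1084] [-0.086 -0.01   0.179] [-0.0861  0.0145  0.1788]
270 [-0.0376  0.0028  0.1091] [-0.0914 -0.0085  0.1957] [-0.0915  0.0128  0.1955]
280 [-0.0287  0.0029  0.1081] [-0.0915 -0.0079  0.2026] [-0.0915  0.0122  0.2022]
290 [-0.0205  0.003   0.1084] [-0.0909 -0.0075  0.2077] [-0.0906  0.0119  0.2069]
300 [-0.0114  0.0031  0.1078] [-0.091  -0.007   0.2133] [-0.0914  0.0113  0.2135]
310 [-0.001   0.0032  0.1061] [-0.096  -0.006   0.2244] [-0.0956  0.0102  0.2236]
320 [0.0079 0.0033 0.1066] [-0.0961 -0.0057  0.2286] [-0.0959  0.0098  0.2283]
330 [0.0182 0.0034 0.1058] [-0.0953 -0.0054  0.2316] [-0.0966  0.0094  0.2329]
340 [0.0294 0.0035 0.1044] [-0.0954 -0.0051  0.2353] [-0.0956  0.0092  0.2354]
```

>>> {"api": "apply_moves", "payload": {"targets": [[[0,0,0,0,-1],[0,0,-0.4,0,-1],[0,0,-0.35,0,-1],[0,0,0,0,-1],[0,0,0,0,-1]]]}}

```text
clock: 20.88
eef_pos: [0.476, 0.0416, 0.1419]
tool_rot: [0.152, 0.988, -0.0, -0.001]
ft_force: [-0.3, 1.0, 0.1]
grip_width: 0.0001
grasp_force: 0.0
```

>>> {"api": "apply_moves", "payload": {"targets": [[[0,0,-0.05,0,-1],[0,0,-0.05,0,-1],[0,0,0,0,-1],[0,0,0,0,-1]]]}}

```text
clock: 21.22
eef_pos: [0.477, 0.0417, 0.1389]
tool_rot: [0.152, 0.988, 0.0, 0.0]
ft_force: [0.1, 0.0, 0.8]
grip_width: -0.0003
grasp_force: 0.0
```

>>> {"api": "apply_moves", "payload": {"targets": [[[0,0,-0.05,0,-1],[0,0,-0.05,0,-1],[0,0,0,0,-1],[0,0,0,0,-1]]]}}

```text
clock: 21.55
eef_pos: [0.4766, 0.0416, 0.1344]
tool_rot: [0.152, 0.988, -0.0, -0.0]
ft_force: [-0.5, -0.3, -0.2]
grip_width: -0.0001
grasp_force: 0.0
```

>>> {"api": "apply_moves", "payload": {"targets": [[[0,0,-0.05,0,-1],[0,0,0,0,-1],[0,0,0,0,-1]]]}}

```text
clock: 21.8
eef_pos: [0.4766, 0.0416, 0.1323]
tool_rot: [0.152, 0.988, -0.0, -0.0]
ft_force: [-0.0, 0.8, 0.1]
grip_width: -0.0004
grasp_force: 0.0
```

>>> {"api": "apply_moves", "payload": {"targets": [[[0,0,-0.05,0,-1],[0,0,0,0,-1],[0,0,0,0,-1]]]}}

```text
clock: 22.05
eef_pos: [0.4766, 0.0416, 0.1303]
tool_rot: [0.152, 0.988, -0.0, -0.0]
ft_force: [0.5, 0.6, -0.9]
grip_width: 0.0
grasp_force: 0.0
```

>>> {"api": "apply_moves", "payload": {"targets": [[[0,0,-0.05,0,-1],[0,0,0,0,-1],[0,0,0,0,-1]]]}}

```text
clock: 22.3
eef_pos: [0.4766, 0.0416, 0.1283]
tool_rot: [0.152, 0.988, -0.0, -0.0]
ft_force: [1.0, 0.2, -0.2]
grip_width: -0.0004
grasp_force: 0.0
```

>>> {"api": "apply_moves", "payload": {"targets": [[[0,0,-0.05,0,-1],[0,0,0,0,-1],[0,0,0,0,-1]]]}}

```text
clock: 22.55
eef_pos: [0.4768, 0.0416, 0.1269]
tool_rot: [0.152, 0.988, 0.0, 0.0]
ft_force: [-1.5, -1.0, 4.5]
grip_width: -0.0
grasp_force: 2.2
```

>>> {"api": "apply_moves", "payload": {"targets": [[[0,0,-0.03,0,-1],[0,0,0,0,-1],[0,0,0,0,-1]]]}}

```text
clock: 22.8
eef_pos: [0.4769, 0.0417, 0.1267]
tool_rot: [0.152, 0.988, 0.0, 0.001]
ft_force: [-3.0, 0.8, 11.7]
grip_width: 0.0001
grasp_force: 5.8
```

>>> {"api": "apply_moves", "payload": {"targets": [[[0,0,-0.03,0,-1],[0,0,0,0,-1],[0,0,0,0,-1]]]}}

```text
clock: 23.05
eef_pos: [0.4769, 0.0417, 0.1266]
tool_rot: [0.152, 0.988, 0.0, 0.001]
ft_force: [-7.0, 0.7, 18.2]
grip_width: -0.0001
grasp_force: 9.4
```

```bash
python3 arm2.py; python3 -c "
from ro import *
state()"
```

```text
slope 0.01136441653187027 top at hinge 0.10086512773211592 at seat 0.100069618574885
tcp stand [[-0.0781  0.0021  0.1265]] F [-6.  -0.7 18.6] w 0.00011993148608818242 t 23.1
```

Contact is stiff and the arm is level, so the pad is on the roller. I'll back off and verify.

>>> {"api": "apply_moves", "payload": {"targets": [[[0,0,0.1,0,-1],[0,0,0.6,0,-1],[0,0,0.9,0,-1],[-0.5,0.16,0.5,0,-1],[-0.8,0.26,0,0,-1],[-0.6,0.2,0,0,-1],[0,0,0,0,-1],[0,0,0,0,-1]]]}}

```text
clock: 23.77
eef_pos: [0.3999, 0.0667, 0.2081]
tool_rot: [0.151, 0.989, 0.0, 0.0]
ft_force: [0.2, 0.2, -0.7]
grip_width: 0.0001
grasp_force: 0.0
```

```bash
python3 arm2.py
python3 - <<'E'
from ro import *
state(); topz('scene'); topz('top')
im,d,c=cam('top'); vv,uu=np.mgrid[:384,:512]; L=loc(pts(np.c_[uu.ravel(),vv.ravel()],d,c))
m=(d.ravel()>0)&(abs(L[:,1])<.008)&(L[:,2]>.085)&(L[:,2]<.14)&(L[:,0]>-.1)
for x in np.arange(-.09,.06,.02):
    q=L[m&(abs(L[:,0]-x)<.006)]
    if len(q)>2: print(x.round(3),len(q),np.percentile(q[:,2],[10,50,90]).round(4))
P=pts(np.c_[uu.ravel(),vv.ravel()],d,c)
for n,p,z in(('short',[.476,.248],.042),('jar',[.629,.265],.1),('block',[.454,-.283],.062)):
    k=(d.ravel()>0)&(abs(P[:,2]-z)<.008)&(np.linalg.norm(P[:,:2]-p,axis=1)<.06); print(n,k.sum(),P[k].mean(0).round(4))
E
```

```text
slope -0.005153754088556862 top at hinge 0.09979447295111936 at seat 0.10015523573731834
tcp stand [[-0.158   0.0022  0.2082]] F [-0.   0.  -0.9] w 0.00015904798615955687 t 23.8167
scene 120
 circ [[-0.0009  0.0093  0.078 ]] mean [[-0.0004  0.018   0.078 ]] r 9.617792129516602 tilt [-0.019  0.015] z 0.0762
top 297
 circ [[-0.0006  0.0005  0.078 ]] mean [[-0.0011 -0.002   0.078 ]] r 13.58526611328125 tilt [0.01  0.009] z 0.079
-0.09 36 [0.101  0.1074 0.1102]
-0.07 41 [0.1021 0.1059 0.1096]
-0.05 45 [0.1009 0.1035 0.1052]
-0.03 44 [0.1004 0.1033 0.1054]
-0.01 47 [0.1005 0.1028 0.1052]
0.01 43 [0.1006 0.1023 0.1047]
0.03 45 [0.1002 0.1031 0.1054]
0.05 40 [0.1013 0.1033 0.105 ]
short 0 [nan nan nan]
jar 613 [0.6292 0.2645 0.1006]
block 346 [ 0.4539 -0.2828  0.062 ]<stdin>:10: RuntimeWarning: Mean of empty slice.
  ret = um.true_divide(
```

The arm is level and stays put, and the roller is seated. The short roller is hidden from the top camera, so I'll check it with the scene camera before handing in.

Run:
```python
from ro import *
im,d,c=cam('scene'); vv,uu=np.mgrid[:384,:512]; P=pts(np.c_[uu.ravel(),vv.ravel()],d,c)
k=(d.ravel()>0)&(abs(P[:,2]-.0405)<.005)&(np.linalg.norm(P[:,:2]-[.476,.248],axis=1)<.06); print(k.sum(),P[k].mean(0).round(4))
ok=k.sum()>15 and np.linalg.norm(P[k].mean(0)[:2]-[.476,.248])<.015
print(ok, order.job_done() if ok else '')
```

```text
121 [0.4791 0.2565 0.04  ]
the job is handed in; nothing more can be done
True None
```

The job is handed in: the roller stands upright and centred in the V, the clamp arm is level with its pad on the roller and let go, and the short roller, printing block and dye jar were not moved.

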